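# Open the child-resistant cap of the hardener bottle

## Robot

A 7-joint arm with a two-finger parallel gripper is mounted at the origin on the work surface. World frame = base frame: x ahead of the robot, y to its left, z up, the work surface at z = 0. Lengths are in m, angles in rad, forces in N, time in s.
With the tool pointing down it reaches from about 0.425 to 0.925 m from the base axis. Payload 6.8 kg.
Tool frame: the origin (TCP) lies midway between the tips of the shut fingers; the grasp point (between the pads) lies 19 mm behind it; z points along the fingers, y is the line along which they close (so a half turn about z gives the same grasp; the last joint's range is limited). The gripper opens to 85 mm and grips with 20 to 120 N. Pads are 22 mm wide; open, the fingers measure 114 mm over their backs; the gripper's body (76 mm by 85 mm) begins 54 mm behind the grasp point. The pads swing forward as they close: fully open they stand 13 mm farther back than shut.
Start: joints at [-1.262, 0.477, 0.022, 1.555, -0.011, 1.109, -0.083], TCP at [0.273, 0.617, 0.231] pointing down, gripper open.
Joint ranges: [-2.96, 2.96], [-0.34, 2.1], [-1.41, 1.46], [0.24, 2.44], [-1.37, 4.51], [0.17, 1.92], [-2.96, 2.96]. Speed limits (rad/s): [2.39, 2.39, 3.14, 3.14, 3.14, 3.14, 3.14].

## Interface

Orientations are given as a unit quaternion [w, x, y, z].
In Python, from station import * gives the robot as it stands. The module is installed in compiled form; this text tells all that it offers.
- The arm moves only by the shell command python3 -m jog 'ROWS' [OPENING] [FORCE]. ROWS is JSON, a list of rows, each an object of numbers: "x", "y", "z": the shift along the tool's x, y, z in m; "ax", "ay", "az": the turn, a rotation vector about the tool's x, y, z in rad. In form: [{"x": .., "y": .., "z": .., "ax": .., "ay": .., "az": ..}, ...]. A call has 1 to 12 rows; each row is the pose to reach, as a shift and turn from the pose commanded when the call began, along the tool's axes at that moment; what a row does not reach only later rows make up. A row lasts 1/10 s, in which the tool goes at most 50 mm and 8.59 degrees, less where a joint would pass 70% of its speed; a pose out of reach is approached as far as the arm can. A call with a gripper value outside its range is refused whole. OPENING is the opening, from 0 (shut) to 1 (fully open), set as the call begins (- or left out, the last holds). The fingers move at their own pace and stop on an object; FORCE is the grip in N (left out, the last holds). Time passes only in rows, so rows that repeat a pose let the fingers close. It gives the time, the measured TCP pose, the force, the opening and the grip force at its end, in the units of the state.
- get_obs(): the state, without advancing time (a new reading comes with each control period).
- read_camera(name): name is "scene" or "top"; returns the picture (400x640x3 uint8, red, green, blue); there is no depth.
- camera_params(name): a dict with "K" (3x3 intrinsics, pixels), "origin" and "attitude" of the camera in the world. Camera axes: x right, y up, looking along -z (the intrinsics and any distortion apply to the point x, -y, -z); pixel columns grow to the right and rows downward; lengths in m; the calibration is good to about 2 mm. A picture is of the moment at which its call begins. camera_params takes no time and is no camera call.
- hand_in(): hands the job in; it is judged then, once.
The state is a dict: "t": time; "q": joint angles; "joint_vel": joint speeds; "joint_torque": joint torques, N m; "eef_pos": TCP position; "tool_rot": TCP orientation; "contact_force": force on the tool from outside, world axes, zero at the start; "torque": the same for the moment, N m; "gripper_width": opening from 0.0 (shut) to 1.0 (fully open); "grasp_force": force on a finger pad.
Only numpy, scipy, OpenCV 4.12 (cv2) and the standard library are available. Lean on these libraries where they do the work, as an engineer would, in place of code of your own. Each camera call takes 0.05 s, during which the arm holds its last target. There are 200 camera calls.

## Task

Open the taller of the two capped white bottles: press its child-resistant cap down against the spring and keep it pressed while you turn it anticlockwise (seen from above) to the stop, then lift it off and set it down, mouth down, in the aluminium tray. Stop turning as soon as you feel the stop, so as not to force the neck (150 N between cap and bottle is too much), do not drop or throw the cap, leave the other things where they are and let go of the cap at the end.

Things in the scene. Friction and masses are not known exactly. Their poses are not given: they have to be found in the camera images.
- bottle: Taller white plastic bottle, 74 mm across, fixed upright in a plywood block 110 x 110 x 36 mm: it neither moves nor turns. Origin: centre of the block's underside, on the table; z up the bottle's axis. White shoulder up to z = 127 mm, neck 34 mm across up to 156 mm.
- neck (a point): Centre of the top face of the neck, 156 mm above the table. The neck's flange is 45 mm across, 6 mm thick; the cap's two lugs catch under it and can pass up only at two gaps, on the bottle's +x and -x. Turning anticlockwise a lug passes a first catch, a second catch (teeth 4 mm deep under the flange), then reaches the gap with a solid end stop just past it.
- cap: Black ribbed round cap, 56 mm across, 42 mm tall, about 60 g, loose but locked on the bottle at first, then with its rim 142 mm and top 184 mm above the table. Origin: centre of its lower rim; z up. Its two lugs lie inside the rim on its +x and -x, under two short grey bars on its top. It is clear of the neck once raised 25 mm from the locked height.
- cap_top (a point): Centre of the cap's flat solid top, 42 mm above its rim. To open, turn 110 to 140 degrees anticlockwise to a firm stop (sharp rise of torque; under 1 N m is plenty). You may let go and regrip on the way: spring and flange hold the cap, but press again. Within 10 degrees of the stop it lifts straight off; let go there, the spring raises it about 10 mm.
- seal (a joint): Spring disc in the neck under the cap, m: 0 shut, grows as the cap is pressed down, 0.008 at the bottom. It pushes up with 6 N at 0 and 1.5 N more per mm. The cap turns past a catch only while at least 4 mm down (12 N); it bottoms out at 8 mm (18 N), so press with about 15 N.
- tray: Shallow square aluminium tray, fixed, 170 x 170 mm outside, 160 x 160 mm inside, walls 16 mm high, floor 5 mm thick. Origin: centre of its underside on the table; x and y along its sides.
- resin: The squat white bottle with a black cap (64 mm across), 114 mm tall, in a plywood block 120 x 120 mm: not to be opened; fixed. Origin: centre of the block's underside.
- tub: Closed white tub, 84 mm across, 75 mm tall, loose; bystander. Origin: centre of its underside.
- foam_arm: Dark grey foam puppet arm, about 170 x 50 x 36 mm, loose; bystander. Origin under its middle.
- foam_jaw: Dark grey foam puppet jaw, 100 x 50 x 52 mm, loose; bystander. Origin under its middle.
- tape: Roll of paper tape, 90 mm across, 25 mm tall, lying flat, loose; bystander. Origin: centre of its underside.
- phone: Black phone, 150 x 73 x 9 mm, lying flat, loose; bystander. Origin: centre of its underside.
- brush: Brush lying flat, loose; bystander. Origin under its middle.
- spatula: Spatula lying flat, loose; bystander. Origin under its middle.
There are look-alikes about, which are no part of the job. Leave any purple look-alike of the bottle alone.

How it is judged:
On the way:
1. the cap has been turned open and is held by the fingers clear above the neck (z of cap in the frame of bottle above 0.16 m and contact force between the fingers and cap above 0.5 N), for 0.1 s.
At the end, for the whole second after the job is handed in: The cap stands mouth down on the tray's floor (rim within 5 mm of it, tilt under 0.1 rad), its axis within 52 mm of the tray's centre along each side, let go and at rest (x of cap in the frame of tray between -0.052 and 0.052 m and y of cap in the frame of tray between -0.052 and 0.052 m and z of cap in the frame of tray between 0.002 and 0.01 m and angle between cap's own z axis and vertical below 0.1 rad and linear speed of cap below 0.02 m/s and contact force between the fingers and cap below 0.1 N); the robot touches nothing.
It fails at once if the neck is forced: more than 150 N between cap and bottle (contact force between cap and bottle above 150 N).
It fails at once if the cap is dropped or thrown: over 0.7 m/s with no finger on it (a fall of about 25 mm) (linear speed of cap above 0.7 m/s and contact force between the fingers and cap below 0.05 N).
It fails at once if the cap is turned upside down or laid on its side (angle between cap's own z axis and vertical above 1 rad).
It fails at once if a bystander is moved by more than 30 mm (distance of any of tub, foam_arm, foam_jaw, tape, phone, brush, spatula from where it was at the start of the episode above 0.03 m).
It also fails if it takes over 53 s, if anything falls off the work surface, if the arm or the gripper's body presses on something with over 40 N, if the wrist force passes 120 N, or if a joint passes its speed limit or range.

## Working session

There is one attempt and no reset: what is moved stays moved. The work goes in short steps, Python scripts to look and compute and a shell command to move; the robot and the scene stay as the last step left them, time stands still between calls to the robot, and variables do not carry over. Pictures are saved under pics/ and viewed, at most 10 in all, crops included, and the job is handed in when it is done.

```bash
mkdir -p pics; python3 - <<'E'
from station import *
import cv2,numpy as np
for n in("scene","top"):
    cv2.imwrite(f"pics/{n}0.png",read_camera(n)[:,:,::-1]);p=camera_params(n);print(n,p)
o=get_obs();print({k:np.round(o[k],3) for k in("t","q","eef_pos","tool_rot","contact_force","torque","gripper_width")})
E
```

```text
scene {'K': array([[480.3322604 ,   0.        , 314.52465315],
       [  0.        , 480.3322604 , 193.54919558],
       [  0.        ,   0.        ,   1.        ]]), 'origin': array([1.42224111, 0.48702498, 0.93145453]), 'attitude': array([0.456062  , 0.21182721, 0.38545331, 0.77366817])}
top {'K': array([[392.82516118,   0.        , 324.18415864],
       [  0.        , 392.82516118, 199.47863813],
       [  0.        ,   0.        ,   1.        ]]), 'origin': array([ 0.39939842, -0.0263079 ,  1.15094819]), 'attitude': array([-0.70088024, -0.04449144,  0.04130255,  0.71069086])}
{'t': np.float64(0.1), 'q': array([-1.262,  0.478,  0.022,  1.556, -0.011,  1.109, -0.083]), 'eef_pos': array([0.273, 0.617, 0.23 ]), 'tool_rot': array([-0.   ,  0.207,  0.978, -0.001]), 'contact_force': array([ 0.049, -0.469, -0.21 ]), 'torque': array([ 0.043, -0.048, -0.009]), 'gripper_width': np.float64(0.996)}
```

View pics/scene0.png

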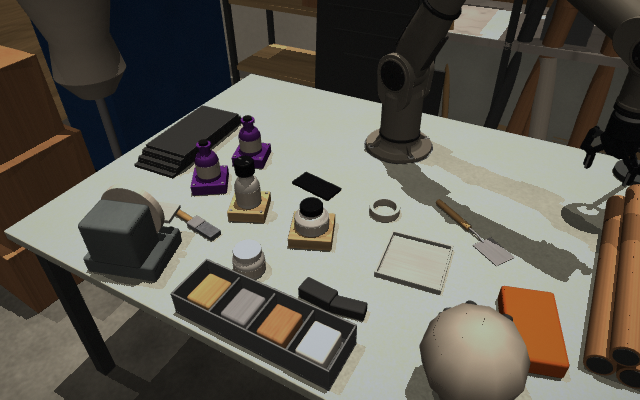

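View pics/top0.png

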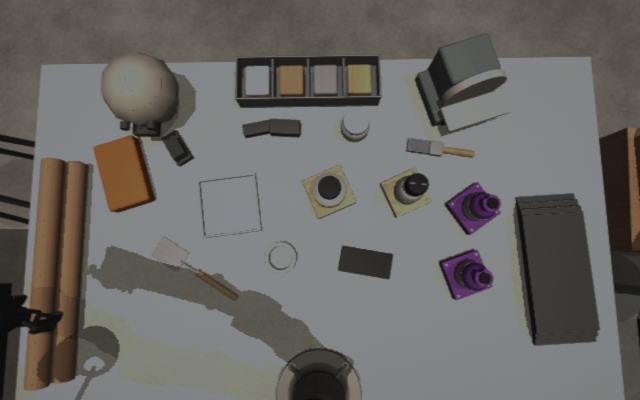

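Candidates for the cap: the tall white bottle's black cap at top (416,184) / scene (244,167), the squat resin cap at (330,190) / (312,206), and the purple bottles at (488,203) and (480,278), which have no black cap. I choose the tall white one. The tray is at top (231,206). Next I'll check in a close crop.

```bash
python3 - <<'E'
import cv2,numpy as np
t=cv2.imread("pics/top0.png");s=cv2.imread("pics/scene0.png")
a=cv2.resize(t[160:220,380:440],(400,400),interpolation=cv2.INTER_CUBIC)
b=cv2.resize(s[150:230,205:285],(400,400),interpolation=cv2.INTER_CUBIC)
c=cv2.resize(t[165:245,190:270],(400,200),interpolation=cv2.INTER_CUBIC)
im=np.vstack([np.hstack([a,b]),np.hstack([c,c*0])]);im=np.clip(255*(im/255.)**.6,0,255)
cv2.imwrite("pics/crop1.png",im)
E
cat >h.py <<'E'
from station import *
import numpy as np,cv2
from scipy.spatial.transform import Rotation as R
def rot(q): return R.from_quat(np.roll(q,-1)).as_matrix()
def px(n,u,v,z):
    p=camera_params(n);K=p["K"];d=np.array([(u-K[0,2])/K[0,0],-(v-K[1,2])/K[1,1],-1.])
    d=rot(p["attitude"])@d;o=p["origin"];return o+d*(z-o[2])/d[2]
def proj(n,P):
    p=camera_params(n);K=p["K"];c=rot(p["attitude"]).T@(np.array(P)-p["origin"])
    return K[0,0]*c[0]/-c[2]+K[0,2],K[1,1]*c[1]/c[2]+K[1,2]
E
```

```text
[ WARN:0@0.152] global loadsave.cpp:1063 imwrite_ Unsupported depth image for selected encoder is fallbacked to CV_8U.
```

View pics/crop1.png

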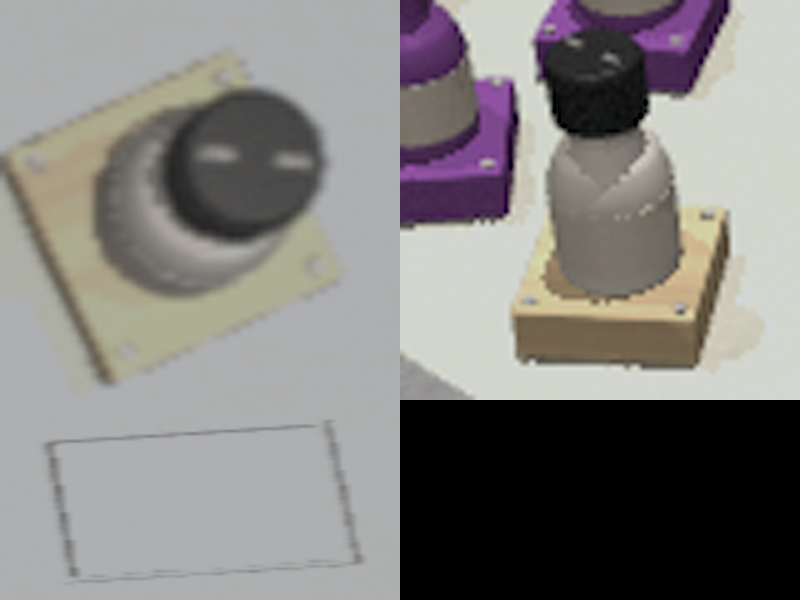

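The crop shows the taller white bottle. The cap-top bars are at crop (215,154) and (293,160), so the cap top is at top pixel (417.7,183.1) and scene pixel (243.2,159.7). The block corners are clear too.

```bash
python3 - <<'E'
from h import *
f=lambda x,y:((x+.5)*.15+379.5,(y+.5)*.15+159.5)
ct=px("top",417.7,183.1,.184);cs=px("scene",243.2,159.7,.184)
b1=px("top",*f(215,154),.184);b2=px("top",*f(293,160),.184)
print("cap",ct,cs,"bars",np.linalg.norm(b2-b1),np.degrees(np.arctan2(*(b2-b1)[1::-1])))
B=np.array([px("top",*f(*p),.036) for p in((230,52),(340,280),(108,382),(5,155))])
print("block",B.mean(0),np.linalg.norm(B-np.roll(B,1,0),axis=1),[np.degrees(np.arctan2(*(b-a)[1::-1])) for a,b in zip(B,np.roll(B,-1,0))])
T=np.array([px("top",*p,.016) for p in((199,181.8),(255.6,173.4),(262,229.8),(204,235.8))])
print("tray",T.mean(0),np.linalg.norm(T-np.roll(T,1,0),axis=1),[np.degrees(np.arctan2(*(b-a)[1::-1])) for a,b in zip(T,np.roll(T,-1,0))])
o=get_obs();print(rot(o["tool_rot"]))
Rt=rot(o["tool_rot"]);print("tool delta to cap",Rt.T@(ct-o["eef_pos"]))
E
```

```text
cap [ 0.55515745 -0.25606654  0.184     ] [ 0.55300786 -0.25845421  0.184     ] bars 0.029112449062391833 -95.29718374338857
block [ 0.55357427 -0.25434446  0.036     ] [0.10791079 0.10876509 0.10928366 0.10669184] [np.float64(-156.7571682886186), np.float64(112.79380676284408), np.float64(22.50361053167413), np.float64(-66.10636939594485)]
tray [0.52573064 0.25166893 0.016     ] [0.15904466 0.16742226 0.1667894  0.16790543] [np.float64(-82.24413204293435), np.float64(-173.2032348764849), np.float64(95.10981765362648), np.float64(6.640469654038478)]
[[-9.14409797e-01  4.04789351e-01 -5.50968195e-04]
 [ 4.04789702e-01  9.14408429e-01 -1.58797789e-03]
 [-1.38986579e-04 -1.67508879e-03 -9.99998587e-01]]
tool delta to cap [-0.61123593 -0.68381205  0.04762805]
```

Cap axis is near (0.554, -0.256). The two cameras and the block centre agree within about 3 mm. The tray centre is (0.526, 0.252). The bars lie at about 85° and the gap at about 203°, so a turn of roughly 118–125° is expected. First move is up and over to a waypoint, turning the wrist clockwise on the way to leave room for unscrewing.

```bash
python3 -m jog '[{"x":-0.02,"y":-0.01,"z":-0.015,"az":0.1},{"x":-0.06,"y":-0.03,"z":-0.03,"az":0.25},{"x":-0.5,"y":-0.285,"z":-0.04,"az":1.75},{"x":-0.5,"y":-0.285,"z":-0.04,"az":1.75},{"x":-0.5,"y":-0.285,"z":-0.04,"az":1.75},{"x":-0.5,"y":-0.285,"z":-0.04,"az":1.75},{"x":-0.5,"y":-0.285,"z":-0.04,"az":1.75},{"x":-0.5,"y":-0.285,"z":-0.04,"az":1.75},{"x":-0.5,"y":-0.285,"z":-0.04,"az":1.75},{"x":-0.5,"y":-0.285,"z":-0.04,"az":1.75},{"x":-0.5,"y":-0.285,"z":-0.04,"az":1.75},{"x":-0.5,"y":-0.285,"z":-0.04,"az":1.75}]' 1
cat >s.py <<'E'
from h import *
import sys
o=get_obs();M=rot(o["tool_rot"]);y=np.degrees(np.arctan2(M[1,1],M[0,1]))
print("t",round(float(o["t"]),2),"p",np.round(o["eef_pos"],4),"yaw_y",round(y,1),"q",np.round(o["q"],2),"zdir",M[:,2].round(4))
print("F",np.round(o["contact_force"],1),"T",np.round(o["torque"],2),"w",o["gripper_width"].round(3),"g",o["grasp_force"])
if len(sys.argv)>3: print("delta",(M.T@(np.array(list(map(float,sys.argv[1:4])))-o["eef_pos"])).round(4))
E
python3 s.py 0.554 -0.256 0.25
```

```text
t 0.1 p [0.2731 0.6167 0.2304] yaw_y 66.1 q [-1.26  0.48  0.02  1.56 -0.01  1.11 -0.08] zdir [-6.0e-04 -1.6e-03 -1.0e+00]validation failed for argument at $[0]...
Traceback (most recent call last):
  File "s.py", line 5, in <module>
    print("F",np.round(o["contact_force"],1),"T",np.round(o["torque"],2),"w",o["gripper_width"].round(3),"g",o["grasp_force"])
                                                                             ^^^^^^^^^^^^^^^^^^^^^^^^
AttributeError: 'float' object has no attribute 'round'
```

```bash
sed -i 's/o\["gripper_width"\].round(3)/round(float(o["gripper_width"]),3)/' s.py
python3 -m jog '[{"x":-0.02,"y":-0.01,"z":-0.015,"ax":0,"ay":0,"az":0.1},{"x":-0.06,"y":-0.03,"z":-0.03,"ax":0,"ay":0,"az":0.25},{"x":-0.5,"y":-0.285,"z":-0.04,"ax":0,"ay":0,"az":1.75},{"x":-0.5,"y":-0.285,"z":-0.04,"ax":0,"ay":0,"az":1.75},{"x":-0.5,"y":-0.285,"z":-0.04,"ax":0,"ay":0,"az":1.75},{"x":-0.5,"y":-0.285,"z":-0.04,"ax":0,"ay":0,"az":1.75},{"x":-0.5,"y":-0.285,"z":-0.04,"ax":0,"ay":0,"az":1.75},{"x":-0.5,"y":-0.285,"z":-0.04,"ax":0,"ay":0,"az":1.75},{"x":-0.5,"y":-0.285,"z":-0.04,"ax":0,"ay":0,"az":1.75},{"x":-0.5,"y":-0.285,"z":-0.04,"ax":0,"ay":0,"az":1.75},{"x":-0.5,"y":-0.285,"z":-0.04,"ax":0,"ay":0,"az":1.75},{"x":-0.5,"y":-0.285,"z":-0.04,"ax":0,"ay":0,"az":1.75}]' 1
python3 s.py 0.554 -0.256 0.25
```

```text
t: 1.3
eef_pos: [0.6106, 0.1595, 0.271]
tool_rot: [-0.0, 0.885, 0.466, -0.0]
contact_force: [1.0, 0.8, -0.5]
gripper_width: 1.001
grasp_force: 0.0
t 1.3 p [0.6106 0.1595 0.271 ] yaw_y -34.5 q [-0.76  0.41  0.55  1.65 -0.23  1.15 -0.75] zdir [-3.e-04  2.e-04 -1.e+00]
F [ 1.   0.8 -0.5] T [ 0.02 -0.02  0.03] w 1.001 g 0.0
delta [-0.3746  0.1886  0.021 ]
```

```bash
python3 -m jog '[{"x":-0.375,"y":0.189,"z":0.01,"ax":0,"ay":0,"az":0.44},{"x":-0.375,"y":0.189,"z":0.01,"ax":0,"ay":0,"az":0.44},{"x":-0.375,"y":0.189,"z":0.01,"ax":0,"ay":0,"az":0.44},{"x":-0.375,"y":0.189,"z":0.01,"ax":0,"ay":0,"az":0.44},{"x":-0.375,"y":0.189,"z":0.01,"ax":0,"ay":0,"az":0.44},{"x":-0.375,"y":0.189,"z":0.01,"ax":0,"ay":0,"az":0.44},{"x":-0.375,"y":0.189,"z":0.01,"ax":0,"ay":0,"az":0.44},{"x":-0.375,"y":0.189,"z":0.01,"ax":0,"ay":0,"az":0.44},{"x":-0.375,"y":0.189,"z":0.01,"ax":0,"ay":0,"az":0.44},{"x":-0.375,"y":0.189,"z":0.01,"ax":0,"ay":0,"az":0.44},{"x":-0.375,"y":0.189,"z":0.01,"ax":0,"ay":0,"az":0.44}]'
python3 s.py 0.554 -0.256 0.152
```

```text
t: 2.4
eef_pos: [0.5558, -0.2549, 0.2607]
tool_rot: [-0.0, 0.965, 0.264, -0.0]
contact_force: [0.7, 0.4, -0.5]
gripper_width: 0.999
grasp_force: 0.0
t 2.4 p [ 0.5558 -0.2549  0.2607] yaw_y -59.4 q [-0.21  0.42  0.73  1.72 -0.3   1.13 -0.43] zdir [-7.e-04  7.e-04 -1.e+00]
F [ 0.7  0.4 -0.5] T [ 0.05 -0.01  0.02] w 0.999 g 0.0
delta [-0.0021  0.0002  0.1087]
```

```bash
python3 -m jog '[{"x":-0.002,"y":0,"z":0.03,"ax":0,"ay":0,"az":0},{"x":-0.002,"y":0,"z":0.06,"ax":0,"ay":0,"az":0},{"x":-0.002,"y":0,"z":0.09,"ax":0,"ay":0,"az":0},{"x":-0.002,"y":0,"z":0.105,"ax":0,"ay":0,"az":0},{"x":-0.002,"y":0,"z":0.113,"ax":0,"ay":0,"az":0},{"x":-0.002,"y":0,"z":0.113,"ax":0,"ay":0,"az":0}]'
python3 s.py 0.554 -0.256 0.148
python3 - <<'E'
from h import *
im=read_camera("scene")[:,:,::-1];cv2.imwrite("pics/s1.png",cv2.resize(im[90:240,180:330],(600,600),interpolation=cv2.INTER_CUBIC))
E
```

```text
t: 3.0
eef_pos: [0.5544, -0.2553, 0.1477]
tool_rot: [-0.0, 0.964, 0.265, -0.0]
contact_force: [-0.7, -0.1, -0.0]
gripper_width: 1.002
grasp_force: 0.0
t 3.0 p [ 0.5544 -0.2553  0.1477] yaw_y -59.3 q [-0.15  0.54  0.66  1.83 -0.41  0.92 -0.34] zdir [-9.e-04  5.e-04 -1.e+00]
F [-0.7 -0.1 -0. ] T [-0.01  0.01 -0.03] w 1.002 g 0.0
delta [-0.0007  0.0004 -0.0003]
```

View pics/s1.png

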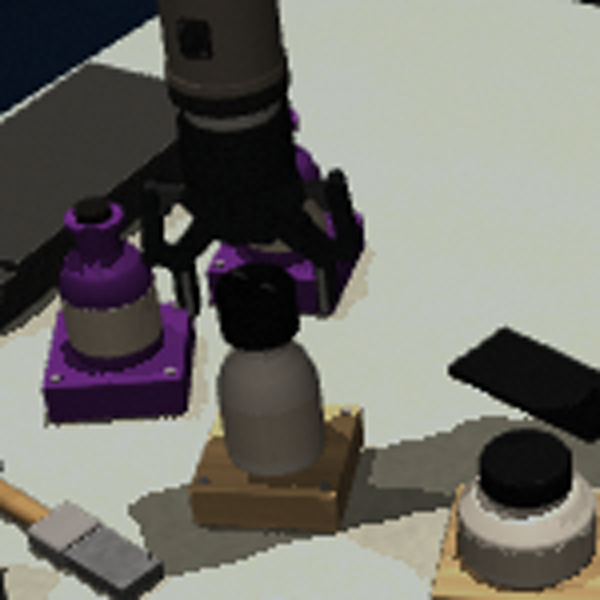

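The cap (crop 258,305) sits centred between the open fingers at crop x≈188 and x≈325. Next I close with 80 N.

```bash
python3 -m jog '[{"x":0,"y":0,"z":0,"ax":0,"ay":0,"az":0},{"x":0,"y":0,"z":0,"ax":0,"ay":0,"az":0},{"x":0,"y":0,"z":0,"ax":0,"ay":0,"az":0},{"x":0,"y":0,"z":0,"ax":0,"ay":0,"az":0},{"x":0,"y":0,"z":0,"ax":0,"ay":0,"az":0},{"x":0,"y":0,"z":0,"ax":0,"ay":0,"az":0}]' 0 80
python3 s.py
```

```text
t: 3.65
eef_pos: [0.5549, -0.2567, 0.1495]
tool_rot: [0.0, 0.964, 0.264, 0.001]
contact_force: [-1.0, 0.6, 6.3]
gripper_width: 0.634
grasp_force: 82.8
t 3.65 p [ 0.5549 -0.2567  0.1495] yaw_y -59.4 q [-0.15  0.54  0.66  1.82 -0.41  0.92 -0.34] zdir [ 2.2e-03 -3.0e-04 -1.0e+00]
F [-1.   0.6  6.3] T [ 0.17  0.17 -0.01] w 0.634 g 82.79096502810717
```

```bash
python3 -m jog '[{"x":0,"y":0,"z":0.002,"ax":0,"ay":0,"az":0},{"x":0,"y":0,"z":0.004,"ax":0,"ay":0,"az":0},{"x":0,"y":0,"z":0.006,"ax":0,"ay":0,"az":0},{"x":0,"y":0,"z":0.006,"ax":0,"ay":0,"az":0},{"x":0,"y":0,"z":0.006,"ax":0,"ay":0,"az":0}]'
python3 s.py
```

```text
t: 4.15
eef_pos: [0.555, -0.2567, 0.1444]
tool_rot: [0.0, 0.964, 0.264, 0.001]
contact_force: [-3.2, 1.7, 14.1]
gripper_width: 0.637
grasp_force: 83.7
t 4.15 p [ 0.555  -0.2567  0.1444] yaw_y -59.4 q [-0.15  0.54  0.66  1.83 -0.41  0.91 -0.34] zdir [ 2.6e-03  3.0e-04 -1.0e+00]
F [-3.2  1.7 14.1] T [ 0.52  0.78 -0.03] w 0.637 g 83.67591773159802
```

```bash
python3 -m jog '[{"x":0,"y":0,"z":0.001,"ax":0,"ay":0,"az":-0.03},{"x":0,"y":0,"z":0.001,"ax":0,"ay":0,"az":-0.1},{"x":0,"y":0,"z":0.001,"ax":0,"ay":0,"az":-0.2},{"x":0,"y":0,"z":0.001,"ax":0,"ay":0,"az":-0.3},{"x":0,"y":0,"z":0.001,"ax":0,"ay":0,"az":-0.4},{"x":0,"y":0,"z":0.001,"ax":0,"ay":0,"az":-0.5}]'
python3 s.py
python3 - <<'E'
from h import *
im=read_camera("scene")[:,:,::-1];cv2.imwrite("pics/s2.png",cv2.resize(im[120:200,205:285],(600,600),interpolation=cv2.INTER_CUBIC))
E
```

```text
t: 4.75
eef_pos: [0.5562, -0.2572, 0.1441]
tool_rot: [0.002, 0.868, 0.496, 0.002]
contact_force: [-1.7, 2.1, 13.3]
gripper_width: 0.64
grasp_force: 83.9
t 4.75 p [ 0.5562 -0.2572  0.1441] yaw_y -30.5 q [-0.06  0.51  0.52  1.82 -0.32  0.89  0.09] zdir [ 0.0051 -0.001  -1.    ]
F [-1.7  2.1 13.3] T [ 0.38  0.38 -0.06] w 0.64 g 83.93545866943896
```

View pics/s2.png

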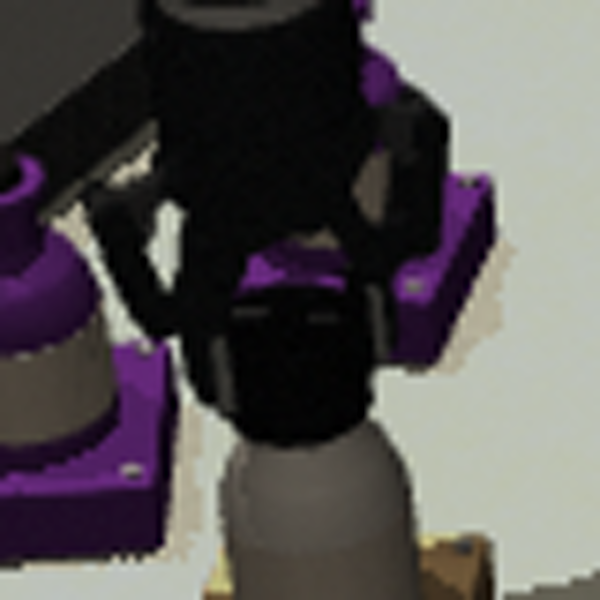

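The bars at crop (250,311) and (322,318) have turned with the fingers, so there is no slip. I press slightly more and continue.

```bash
python3 -m jog '[{"x":0,"y":0,"z":0.001,"ax":0,"ay":0,"az":-0.05},{"x":0,"y":0,"z":0.0015,"ax":0,"ay":0,"az":-0.15},{"x":0,"y":0,"z":0.0015,"ax":0,"ay":0,"az":-0.25},{"x":0,"y":0,"z":0.0015,"ax":0,"ay":0,"az":-0.35},{"x":0,"y":0,"z":0.0015,"ax":0,"ay":0,"az":-0.45},{"x":0,"y":0,"z":0.0015,"ax":0,"ay":0,"az":-0.55}]'
python3 s.py
```

```text
t: 5.4
eef_pos: [0.5558, -0.2568, 0.1427]
tool_rot: [0.002, 0.701, 0.713, 0.001]
contact_force: [-3.1, 3.2, 16.0]
gripper_width: 0.637
grasp_force: 84.0
t 5.4 p [ 0.5558 -0.2568  0.1427] yaw_y 1.0 q [ 0.05  0.49  0.38  1.82 -0.23  0.88  0.55] zdir [ 4.4e-03 -4.0e-04 -1.0e+00]
F [-3.1  3.2 16. ] T [ 0.63  0.63 -0.06] w 0.637 g 84.04610666446388
```

```bash
python3 -m jog '[{"x":0,"y":0,"z":0,"ax":0,"ay":0,"az":-0.1},{"x":0,"y":0,"z":0,"ax":0,"ay":0,"az":-0.2},{"x":0,"y":0,"z":0,"ax":0,"ay":0,"az":-0.3},{"x":0,"y":0,"z":0,"ax":0,"ay":0,"az":-0.4},{"x":0,"y":0,"z":0,"ax":0,"ay":0,"az":-0.5}]'
python3 s.py
```

```text
t: 5.9
eef_pos: [0.5556, -0.2567, 0.1427]
tool_rot: [0.002, 0.503, 0.864, 0.001]
contact_force: [-3.9, 3.6, 17.0]
gripper_width: 0.639
grasp_force: 84.1
t 5.9 p [ 0.5556 -0.2567  0.1427] yaw_y 29.6 q [ 0.14  0.48  0.26  1.81 -0.15  0.87  0.98] zdir [ 3.9e-03 -4.0e-04 -1.0e+00]
F [-3.9  3.6 17. ] T [ 0.62  0.85 -0.14] w 0.639 g 84.07330476678908
```

```bash
python3 -m jog '[{"x":0,"y":0,"z":-0.0005,"ax":0,"ay":0,"az":-0.08},{"x":0,"y":0,"z":-0.0005,"ax":0,"ay":0,"az":-0.16},{"x":0,"y":0,"z":-0.0005,"ax":0,"ay":0,"az":-0.24},{"x":0,"y":0,"z":-0.0005,"ax":0,"ay":0,"az":-0.3}]'
python3 s.py
```

```text
t: 6.3
eef_pos: [0.5554, -0.2567, 0.1431]
tool_rot: [0.002, 0.368, 0.93, 0.0]
contact_force: [-3.3, 2.1, 15.4]
gripper_width: 0.643
grasp_force: 84.0
t 6.3 p [ 0.5554 -0.2567  0.1431] yaw_y 46.8 q [ 0.19  0.47  0.19  1.81 -0.11  0.87  1.24] zdir [ 3.5e-03 -4.0e-04 -1.0e+00]
F [-3.3  2.1 15.4] T [ 0.56  0.82 -0.09] w 0.643 g 84.02570941485465
```

```bash
python3 -m jog '[{"x":0,"y":0,"z":0,"ax":0,"ay":0,"az":-0.04},{"x":0,"y":0,"z":0,"ax":0,"ay":0,"az":-0.08}]'
python3 s.py
```

```text
t: 6.5
eef_pos: [0.5554, -0.2567, 0.143]
tool_rot: [0.002, 0.332, 0.943, 0.0]
contact_force: [-3.2, 2.2, 14.2]
gripper_width: 0.637
grasp_force: 84.0
t 6.5 p [ 0.5554 -0.2567  0.143 ] yaw_y 51.3 q [ 0.21  0.47  0.17  1.8  -0.1   0.87  1.31] zdir [ 3.4e-03 -4.0e-04 -1.0e+00]
F [-3.2  2.2 14.2] T [ 0.58  0.82 -0.13] w 0.637 g 84.02496702969074
```

```bash
python3 -m jog '[{"x":0,"y":0,"z":0,"ax":0,"ay":0,"az":-0.03},{"x":0,"y":0,"z":0,"ax":0,"ay":0,"az":-0.06}]'
python3 s.py
```

```text
t: 6.7
eef_pos: [0.5553, -0.2567, 0.143]
tool_rot: [0.002, 0.303, 0.953, 0.0]
contact_force: [-4.5, 1.6, 14.8]
gripper_width: 0.636
grasp_force: 84.0
t 6.7 p [ 0.5553 -0.2567  0.143 ] yaw_y 54.7 q [ 0.22  0.47  0.15  1.8  -0.09  0.87  1.37] zdir [ 3.3e-03 -5.0e-04 -1.0e+00]
F [-4.5  1.6 14.8] T [ 0.58  0.85 -0.12] w 0.636 g 84.01228076778352
```

114° turned, and the torque is still flat at about −0.12 N m. I go on in small steps.

```bash
python3 -m jog '[{"x":0,"y":0,"z":0,"ax":0,"ay":0,"az":-0.03},{"x":0,"y":0,"z":0,"ax":0,"ay":0,"az":-0.05}]'
python3 s.py
```

```text
t: 6.9
eef_pos: [0.5553, -0.2567, 0.143]
tool_rot: [0.002, 0.28, 0.96, 0.0]
contact_force: [-4.7, 2.7, 16.1]
gripper_width: 0.637
grasp_force: 84.0
t 6.9 p [ 0.5553 -0.2567  0.143 ] yaw_y 57.5 q [ 0.22  0.47  0.14  1.8  -0.08  0.87  1.41] zdir [ 3.2e-03 -5.0e-04 -1.0e+00]
F [-4.7  2.7 16.1] T [ 0.61  0.92 -0.11] w 0.637 g 84.01719686575234
```

```bash
python3 -m jog '[{"x":0,"y":0,"z":0,"ax":0,"ay":0,"az":-0.02},{"x":0,"y":0,"z":0,"ax":0,"ay":0,"az":-0.03}]'
python3 s.py
```

```text
t: 7.1
eef_pos: [0.5553, -0.2567, 0.143]
tool_rot: [0.002, 0.265, 0.964, 0.0]
contact_force: [-4.5, 3.1, 15.2]
gripper_width: 0.639
grasp_force: 84.0
t 7.1 p [ 0.5553 -0.2567  0.143 ] yaw_y 59.2 q [ 0.23  0.47  0.13  1.8  -0.08  0.87  1.43] zdir [ 3.2e-03 -5.0e-04 -1.0e+00]
F [-4.5  3.1 15.2] T [ 0.59  0.9  -0.14] w 0.639 g 84.024958005175
```

```bash
python3 -m jog '[{"x":0,"y":0,"z":0,"ax":0,"ay":0,"az":-0.02},{"x":0,"y":0,"z":0,"ax":0,"ay":0,"az":-0.04}]'
python3 s.py
```

```text
t: 7.3
eef_pos: [0.5552, -0.2567, 0.143]
tool_rot: [0.002, 0.246, 0.969, 0.0]
contact_force: [-4.0, 2.6, 14.7]
gripper_width: 0.64
grasp_force: 84.0
t 7.3 p [ 0.5552 -0.2567  0.143 ] yaw_y 61.5 q [ 0.24  0.47  0.12  1.8  -0.07  0.87  1.47] zdir [ 3.e-03 -6.e-04 -1.e+00]
F [-4.   2.6 14.7] T [ 0.53  0.86 -0.13] w 0.64 g 84.02715364471078
```

```bash
python3 -m jog '[{"x":0,"y":0,"z":0,"ax":0,"ay":0,"az":-0.02},{"x":0,"y":0,"z":0,"ax":0,"ay":0,"az":-0.03}]'
python3 s.py
```

```text
t: 7.5
eef_pos: [0.5552, -0.2567, 0.143]
tool_rot: [0.002, 0.231, 0.973, 0.0]
contact_force: [-4.6, 1.6, 14.9]
gripper_width: 0.636
grasp_force: 84.0
t 7.5 p [ 0.5552 -0.2567  0.143 ] yaw_y 63.2 q [ 0.24  0.47  0.12  1.8  -0.07  0.87  1.5 ] zdir [ 3.1e-03 -6.0e-04 -1.0e+00]
F [-4.6  1.6 14.9] T [ 0.61  0.87 -0.13] w 0.636 g 84.02772828005254
```

```bash
python3 -m jog '[{"x":0,"y":0,"z":0,"ax":0,"ay":0,"az":-0.02},{"x":0,"y":0,"z":0,"ax":0,"ay":0,"az":-0.04}]'
python3 s.py
```

```text
t: 7.7
eef_pos: [0.5552, -0.2567, 0.143]
tool_rot: [0.002, 0.212, 0.977, 0.0]
contact_force: [-4.9, 3.2, 14.9]
gripper_width: 0.64
grasp_force: 84.0
t 7.7 p [ 0.5552 -0.2567  0.143 ] yaw_y 65.5 q [ 0.25  0.47  0.11  1.8  -0.06  0.87  1.53] zdir [ 3.e-03 -6.e-04 -1.e+00]
F [-4.9  3.2 14.9] T [ 0.6   0.94 -0.12] w 0.64 g 84.02206214144826
```

```bash
python3 -m jog '[{"x":0,"y":0,"z":0,"ax":0,"ay":0,"az":-0.02},{"x":0,"y":0,"z":0,"ax":0,"ay":0,"az":-0.04}]'
python3 s.py
```

```text
t: 7.9
eef_pos: [0.555, -0.2564, 0.143]
tool_rot: [0.001, 0.192, 0.981, 0.0]
contact_force: [-4.6, 3.4, 16.8]
gripper_width: 0.638
grasp_force: 84.0
t 7.9 p [ 0.555  -0.2564  0.143 ] yaw_y 67.8 q [ 0.26  0.47  0.1   1.8  -0.06  0.87  1.57] zdir [ 0.0025 -0.     -1.    ]
F [-4.6  3.4 16.8] T [ 0.89  1.12 -0.24] w 0.638 g 84.03361315838993
```

```bash
python3 -m jog '[{"x":0,"y":0,"z":0,"ax":0,"ay":0,"az":-0.01},{"x":0,"y":0,"z":0,"ax":0,"ay":0,"az":-0.02}]'
python3 s.py
```

```text
t: 8.1
eef_pos: [0.5549, -0.2562, 0.143]
tool_rot: [0.001, 0.183, 0.983, 0.0]
contact_force: [-5.3, 4.2, 17.3]
gripper_width: 0.636
grasp_force: 84.1
t 8.1 p [ 0.5549 -0.2562  0.143 ] yaw_y 68.9 q [ 0.26  0.47  0.09  1.8  -0.06  0.87  1.58] zdir [ 2.2e-03  3.0e-04 -1.0e+00]
F [-5.3  4.2 17.3] T [ 0.95  1.18 -0.32] w 0.636 g 84.10929447971284
```

```bash
python3 -m jog '[{"x":0,"y":0,"z":0,"ax":0,"ay":0,"az":-0.015},{"x":0,"y":0,"z":0,"ax":0,"ay":0,"az":-0.03}]'
python3 s.py
```

```text
t: 8.3
eef_pos: [0.5547, -0.2561, 0.1429]
tool_rot: [0.001, 0.169, 0.986, 0.001]
contact_force: [-5.0, 4.0, 18.0]
gripper_width: 0.638
grasp_force: 84.2
t 8.3 p [ 0.5547 -0.2561  0.1429] yaw_y 70.6 q [ 0.27  0.47  0.09  1.8  -0.05  0.87  1.61] zdir [ 2.e-03  8.e-04 -1.e+00]
F [-5.  4. 18.] T [ 0.98  1.26 -0.94] w 0.638 g 84.19943477958441
```

Firm stop felt, with the torque jumping to −0.94 N m. I ease back 3° and lift gently.

```bash
python3 -m jog '[{"x":0,"y":0,"z":0,"ax":0,"ay":0,"az":0.03},{"x":0,"y":0,"z":0,"ax":0,"ay":0,"az":0.05},{"x":0,"y":0,"z":-0.004,"ax":0,"ay":0,"az":0.05},{"x":0,"y":0,"z":-0.008,"ax":0,"ay":0,"az":0.05},{"x":0,"y":0,"z":-0.012,"ax":0,"ay":0,"az":0.05},{"x":0,"y":0,"z":-0.015,"ax":0,"ay":0,"az":0.05}]'
python3 s.py
```

```text
t: 8.9
eef_pos: [0.554, -0.2565, 0.1554]
tool_rot: [0.0, 0.192, 0.981, -0.0]
contact_force: [-0.1, -0.8, -0.9]
gripper_width: 0.637
grasp_force: 84.1
t 8.9 p [ 0.554  -0.2565  0.1554] yaw_y 67.8 q [ 0.26  0.45  0.1   1.79 -0.06  0.9   1.56] zdir [ 0.e+00 -3.e-04 -1.e+00]
F [-0.1 -0.8 -0.9] T [-0.02 -0.05 -0.02] w 0.637 g 84.10560348071158
```

```bash
python3 -m jog '[{"x":0,"y":0,"z":-0.01,"ax":0,"ay":0,"az":0},{"x":0,"y":0,"z":-0.025,"ax":0,"ay":0,"az":0},{"x":0,"y":0,"z":-0.05,"ax":0,"ay":0,"az":0},{"x":0,"y":0,"z":-0.075,"ax":0,"ay":0,"az":0},{"x":0,"y":0,"z":-0.08,"ax":0,"ay":0,"az":0},{"x":0,"y":0,"z":-0.08,"ax":0,"ay":0,"az":0}]'
python3 s.py 0.57 0 0.235
python3 - <<'E'
from h import *
im=read_camera("scene")[:,:,::-1];cv2.imwrite("pics/s3.png",cv2.resize(im[90:240,180:330],(600,600),interpolation=cv2.INTER_CUBIC))
E
```

```text
t: 9.5
eef_pos: [0.5548, -0.2566, 0.2366]
tool_rot: [0.001, 0.192, 0.981, -0.0]
contact_force: [-0.6, -0.2, -1.3]
gripper_width: 0.634
grasp_force: 84.2
t 9.5 p [ 0.5548 -0.2566  0.2366] yaw_y 67.8 q [ 0.25  0.37  0.11  1.72 -0.05  1.06  1.56] zdir [ 2.5e-03 -9.0e-04 -1.0e+00]
F [-0.6 -0.2 -1.3] T [ 0.02  0.   -0.04] w 0.634 g 84.20845004729927
delta [0.0827 0.2434 0.0015]
```

View pics/s3.png

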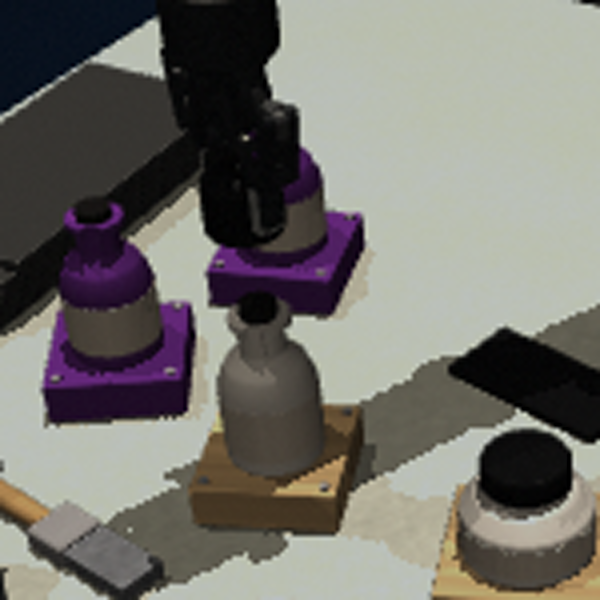

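The open neck shows at crop (260,305) and the cap is held in the fingers at (240,215). Next I carry it over to the tray.

```bash
python3 -m jog '[{"x":0.008,"y":0.016,"z":0,"ax":0,"ay":0,"az":0},{"x":0.022,"y":0.046,"z":0,"ax":0,"ay":0,"az":0},{"x":0.04,"y":0.084,"z":0,"ax":0,"ay":0,"az":0},{"x":0.06,"y":0.126,"z":0,"ax":0,"ay":0,"az":0},{"x":0.08,"y":0.168,"z":0,"ax":0,"ay":0,"az":0},{"x":0.1,"y":0.21,"z":0,"ax":0,"ay":0,"az":0},{"x":0.12,"y":0.252,"z":0,"ax":0,"ay":0,"az":0},{"x":0.14,"y":0.294,"z":0,"ax":0,"ay":0,"az":0},{"x":0.16,"y":0.336,"z":0,"ax":0,"ay":0,"az":0},{"x":0.18,"y":0.378,"z":0,"ax":0,"ay":0,"az":0},{"x":0.2,"y":0.42,"z":0,"ax":0,"ay":0,"az":0},{"x":0.214,"y":0.449,"z":0,"ax":0,"ay":0,"az":0}]'
python3 s.py 0.526 0.252 0.03
```

```text
t: 10.75
eef_pos: [0.5236, 0.2438, 0.2337]
tool_rot: [-0.001, 0.191, 0.982, -0.0]
contact_force: [-0.1, -0.1, -1.0]
gripper_width: 0.634
grasp_force: 84.2
t 10.75 p [0.5236 0.2438 0.2337] yaw_y 68.0 q [-0.44  0.32 -0.13  1.78  0.05  1.04  0.6 ] zdir [-2.5e-03  2.0e-04 -1.0e+00]
F [-0.1 -0.1 -1. ] T [ 0.02 -0.04  0.04] w 0.634 g 84.21511181630194
delta [0.0003 0.0086 0.2037]
```

```bash
python3 -m jog '[{"x":0,"y":0.004,"z":0.02,"ax":0,"ay":0,"az":0},{"x":0,"y":0.008,"z":0.06,"ax":0,"ay":0,"az":0},{"x":0,"y":0.008,"z":0.1,"ax":0,"ay":0,"az":0},{"x":0,"y":0.008,"z":0.14,"ax":0,"ay":0,"az":0},{"x":0,"y":0.008,"z":0.175,"ax":0,"ay":0,"az":0},{"x":0,"y":0.008,"z":0.195,"ax":0,"ay":0,"az":0},{"x":0,"y":0.008,"z":0.203,"ax":0,"ay":0,"az":0},{"x":0,"y":0.008,"z":0.204,"ax":0,"ay":0,"az":0},{"x":0,"y":0.008,"z":0.204,"ax":0,"ay":0,"az":0}]'
python3 s.py 0.526 0.252 0.012
python3 - <<'E'
from h import *
im=read_camera("scene")[:,:,::-1];cv2.imwrite("pics/s4.png",cv2.resize(im[190:310,355:475],(600,600),interpolation=cv2.INTER_CUBIC))
E
```

```text
t: 11.65
eef_pos: [0.5287, 0.2479, 0.0316]
tool_rot: [0.0, 0.192, 0.981, 0.0]
contact_force: [0.6, 0.8, -0.3]
gripper_width: 0.636
grasp_force: 84.2
t 11.65 p [0.5287 0.2479 0.0316] yaw_y 67.8 q [-0.46  0.59 -0.11  1.91  0.1   0.65  0.55] zdir [ 5.e-04  3.e-04 -1.e+00]
F [ 0.6  0.8 -0.3] T [-0.02  0.01  0.03] w 0.636 g 84.20556516386569
delta [0.004  0.0028 0.0196]
```

View pics/s4.png

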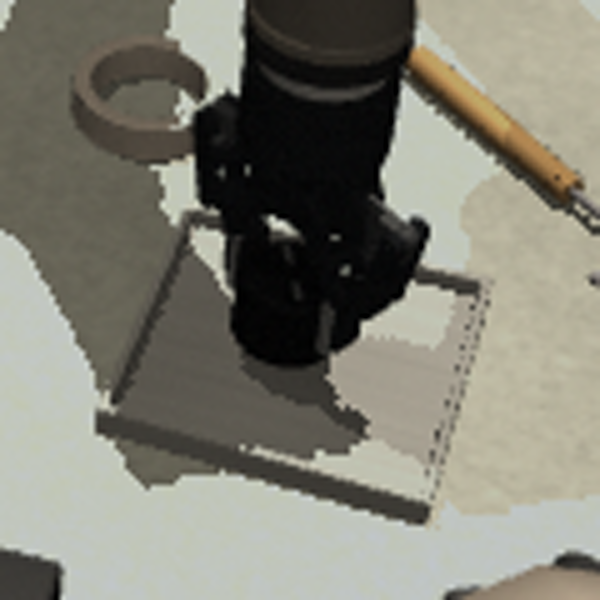

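The cap (crop 290,340) hangs just above the middle of the tray. Now I lower it slowly until contact.

```bash
python3 -m jog '[{"x":0.002,"y":0.002,"z":0.005,"ax":0,"ay":0,"az":0},{"x":0.004,"y":0.003,"z":0.01,"ax":0,"ay":0,"az":0},{"x":0.004,"y":0.003,"z":0.014,"ax":0,"ay":0,"az":0},{"x":0.004,"y":0.003,"z":0.016,"ax":0,"ay":0,"az":0},{"x":0.004,"y":0.003,"z":0.016,"ax":0,"ay":0,"az":0}]'
python3 s.py
```

```text
t: 12.2
eef_pos: [0.5255, 0.2518, 0.0147]
tool_rot: [-0.0, 0.192, 0.981, -0.0]
contact_force: [0.3, 0.6, -0.2]
gripper_width: 0.638
grasp_force: 84.2
t 12.2 p [0.5255 0.2518 0.0147] yaw_y 67.8 q [-0.47  0.61 -0.11  1.92  0.11  0.61  0.54] zdir [-6.e-04 -4.e-04 -1.e+00]
F [ 0.3  0.6 -0.2] T [0.02 0.01 0.01] w 0.638 g 84.20579147525132
```

```bash
python3 -m jog '[{"x":0,"y":0,"z":0.001,"ax":0,"ay":0,"az":0},{"x":0,"y":0,"z":0.002,"ax":0,"ay":0,"az":0},{"x":0,"y":0,"z":0.002,"ax":0,"ay":0,"az":0}]'
python3 s.py
```

```text
t: 12.5
eef_pos: [0.5258, 0.2519, 0.0131]
tool_rot: [-0.0, 0.192, 0.981, -0.0]
contact_force: [0.0, 0.4, -0.6]
gripper_width: 0.64
grasp_force: 84.2
t 12.5 p [0.5258 0.2519 0.0131] yaw_y 67.8 q [-0.47  0.62 -0.11  1.92  0.11  0.61  0.54] zdir [-0. -0. -1.]
F [ 0.   0.4 -0.6] T [ 0.03 -0.01  0.01] w 0.64 g 84.2055251263082
```

```bash
python3 -m jog '[{"x":0,"y":0,"z":0.001,"ax":0,"ay":0,"az":0},{"x":0,"y":0,"z":0.002,"ax":0,"ay":0,"az":0},{"x":0,"y":0,"z":0.002,"ax":0,"ay":0,"az":0}]'
python3 s.py|tail -1
```

```text
t: 12.8
eef_pos: [0.526, 0.2519, 0.0128]
tool_rot: [0.0, 0.192, 0.981, -0.0]
contact_force: [-5.7, -3.9, 15.5]
gripper_width: 0.636
grasp_force: 86.0
F [-5.7 -3.9 15.5] T [-0.4   1.04  0.02] w 0.636 g 86.04792807251215
```

```bash
python3 -m jog '[{"x":0,"y":0,"z":0.001,"ax":0,"ay":0,"az":0},{"x":0,"y":0,"z":0.0015,"ax":0,"ay":0,"az":0},{"x":0,"y":0,"z":0.0015,"ax":0,"ay":0,"az":0}]'
python3 s.py|tail -1
```

```text
t: 13.1
eef_pos: [0.526, 0.2519, 0.0127]
tool_rot: [0.0, 0.192, 0.981, -0.0]
contact_force: [-10.0, -6.0, 29.9]
gripper_width: 0.635
grasp_force: 87.7
F [-10.   -6.   29.9] T [-0.88  1.95  0.04] w 0.635 g 87.66422023996711
```

The rim is on the floor. I relieve the press and open.

```bash
python3 -m jog '[{"x":0,"y":0,"z":-0.0015,"ax":0,"ay":0,"az":0},{"x":0,"y":0,"z":-0.003,"ax":0,"ay":0,"az":0},{"x":0,"y":0,"z":-0.003,"ax":0,"ay":0,"az":0}]'
python3 -m jog '[{"x":0,"y":0,"z":0,"ax":0,"ay":0,"az":0},{"x":0,"y":0,"z":0,"ax":0,"ay":0,"az":0},{"x":0,"y":0,"z":0,"ax":0,"ay":0,"az":0},{"x":0,"y":0,"z":0,"ax":0,"ay":0,"az":0},{"x":0,"y":0,"z":0,"ax":0,"ay":0,"az":0},{"x":0,"y":0,"z":0,"ax":0,"ay":0,"az":0}]' 1
python3 s.py
```

```text
t: 13.4
eef_pos: [0.5261, 0.2521, 0.0129]
tool_rot: [0.0, 0.192, 0.981, 0.0]
contact_force: [0.3, -0.6, 4.5]
gripper_width: 0.632
grasp_force: 84.3
t: 14.0
eef_pos: [0.5258, 0.252, 0.0126]
tool_rot: [-0.0, 0.192, 0.981, -0.0]
contact_force: [-0.6, -0.0, 0.2]
gripper_width: 0.999
grasp_force: 0.0
t 14.0 p [0.5258 0.252  0.0126] yaw_y 67.8 q [-0.47  0.62 -0.11  1.92  0.11  0.61  0.54] zdir [-1.e-04  0.e+00 -1.e+00]
F [-0.6 -0.   0.2] T [-0.02 -0.02 -0.01] w 0.999 g 0.0
```

```bash
python3 -m jog '[{"x":0,"y":0,"z":-0.01,"ax":0,"ay":0,"az":0},{"x":0,"y":0,"z":-0.03,"ax":0,"ay":0,"az":0},{"x":0,"y":0,"z":-0.06,"ax":0,"ay":0,"az":0},{"x":0,"y":0,"z":-0.1,"ax":0,"ay":0,"az":0},{"x":0,"y":0,"z":-0.14,"ax":0,"ay":0,"az":0},{"x":0,"y":0,"z":-0.18,"ax":0,"ay":0,"az":0},{"x":0,"y":0,"z":-0.2,"ax":0,"ay":0,"az":0},{"x":0,"y":0,"z":-0.2,"ax":0,"ay":0,"az":0}]'
python3 - <<'E'
from h import *
im=read_camera("scene")[:,:,::-1];cv2.imwrite("pics/s5.png",cv2.resize(im[190:310,355:475],(600,600),interpolation=cv2.INTER_CUBIC))
print((np.array(proj("scene",(.526,.252,.047)))-[355,190])*5)
E
```

```text
t: 14.8
eef_pos: [0.5277, 0.2531, 0.2173]
tool_rot: [0.003, 0.192, 0.981, 0.002]
contact_force: [0.8, -0.6, -0.1]
gripper_width: 1.001
grasp_force: 0.0
[298.46403243 297.01270661]
```

View pics/s5.png

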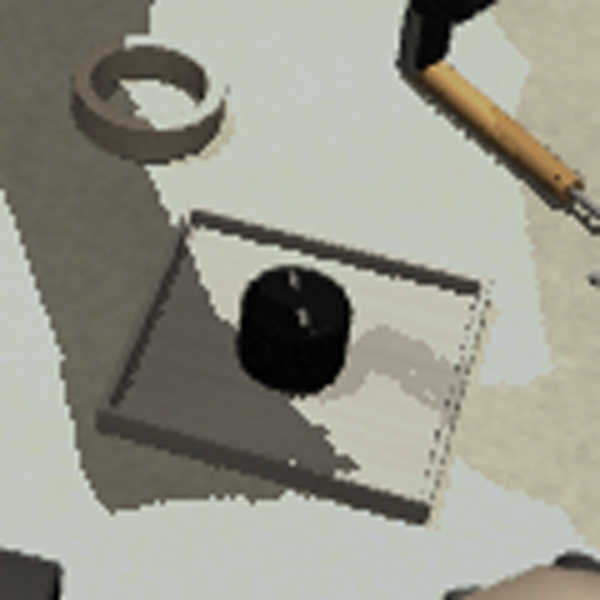

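The cap stands upright in the middle of the tray, its top at crop (297,298) where the projection puts it, and the gripper is clear.

```bash
python3 -c "
from station import *
print(hand_in())"
```

```text
the job is handed in; nothing more can be done
None
```

The taller bottle's cap was pressed, turned about 130° to the stop and lifted off; it now stands mouth down in the middle of the tray, released, and the job is handed in (no verdict was returned).

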